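# Clip a bulkhead blank in the marking jig, scribe it, unclip it and send it down the chute

### The job

Take the plywood blank out of its holder and lay it flat between the two rails of the marking jig, up by the bent-in rail ends, then swing the spring clip round its screw until its foot presses on the blank, and draw the scriber all the way along the bar, from the chute end to the other end. Then swing the clip well clear again and slide the blank along the rails and off the ledge, so that it drops down the chute into the catch tray. Leave the glue bottle, the tin and the screwdriver where they are.

Things in the scene. Friction and masses are not known exactly. Their poses are not given: they have to be found in the camera images.
- blank_center (a point): Centre of the loose plywood blank (half-way up): a flat rectangle 66 mm long (its y axis) x 48 mm wide (its x axis) x 8 mm thick (z), about 18 g. It starts lying flat in the holder with its long side along the holder's y. It looks the same turned half round.
- holder_top (a point): Middle of the top of the wooden block, 30 mm (x) x 66 mm (y), on which the blank lies, 22 mm above the bench, in a fixed aluminium holder (base 80 x 96 mm, 6 mm thick). The blank's two long sides (x) are free and overhang the block by about 9 mm each. The bench between the holder and the jig is free.
- holder_wall_a (a point): Top of the holder's end wall at its -y end: 62 mm wide, 5 mm thick, 48 mm above the bench. The two walls stand close by the blank's ends (3 mm) and 18 mm higher than its top, so in the holder the blank can be gripped only across its 48 mm width.
- holder_wall_b (a point): Top of the holder's other end wall, at its +y end; like the first.
- nest (a point): Middle of the nest of the fixed plywood marking jig, on the deck's top, 90 mm above the bench; y along the rails to the ledge, x to the guide bar. The rails are two 6 mm rods lying on the deck, inner faces at x = -27.5 and +27.5 mm, from y = -40 to +33 mm. The blank belongs flat between them, long side along y, its centre within 8 mm of this point. Deck: x -121 to +75, y -110 to +36 mm.
- end_stops (a point): Midway between the rails' bent-in ends, which stop the blank at nest y = -37 mm; the gap between the two ends is 38 mm wide and they are 6 mm high.
- slot (a point): A point in the middle line of the slot in the deck, at the deck's top, 20 mm beyond the stops. The slot is 32 mm wide (nest x = -16 to +16 mm), 11 mm deep and runs from nest y = -95 mm between the stops and under the blank to the ledge: fingertips fit in it at the blank's ends and while pushing the blank from behind.
- guide_bar (a point): Middle of the top of the aluminium guide bar along the far rail: nest x = 35 to 53 mm, y = -110 to +95 mm, 24 mm high. It is too close for a finger beside the seated blank, so the blank can be laid in only when held across its 66 mm length (by its ends).
- ledge (a point): Middle of the ledge where the deck ends (nest y = +36 mm), at the deck's top. Beyond it a smooth steel sheet chute 74 mm wide inside goes down at 45 degrees into the tray; wood slides down it freely.
- tray_in (a point): Centre of the inner floor of the fixed grey catch tray at the chute's foot, inside 112 mm (x) x 108 mm (y), open to the chute, its other walls 30 mm high; axes as the nest's.
- clip (a joint): Angle of the spring clip about its upright pivot screw, rad. 0 = swung right back (arm at 164 degrees counter-clockwise from the nest's x axis, from above); it grows clockwise, towards the nest, to 1.95. The foot comes onto the blank's near long edge at 1.62 to 1.73; 1.80 (foot 8 mm inside the edge of a centred blank) is well on; below 1.25 counts as well clear. It stays where it is left (light friction).
- clip_pivot (a point): The clip's pivot screw, its head 11 mm wide, at nest x = -48, y = -62 mm, 12 mm above the deck; the screw's top is 22.5 mm above the deck.
- clip_knob (a point): Middle of the clip's upright round steel knob, 14 mm wide and 18 mm high, 66.6 mm from the pivot screw, over the foot at the leaf's end; it stands 9 mm above and below this point (top 32 mm above the deck). The leaf is a flat steel strip 12 mm wide, 2 mm thick, 12 to 14 mm above the deck. Pushing or holding the knob swings the clip; it takes up to about 6 N to ride up onto the blank.
- clip_foot (a point): Lowest point of the clip's round foot (ball of 14 mm), on the knob's axis. Sprung down with about 2 N, it hangs 6.8 mm above the deck, 1.2 mm lower than the blank's top, and rides up on the blank's edge.
- scriber (a joint): Travel of the scriber carriage along the guide bar, m: 0 = parked at the chute end (knob at nest y = +75 mm), 0.165 = the other end (y = -90 mm). Stays where left; slides with about 2 N.
- scriber_knob (a point): Middle of the black upright round knob on the scriber carriage, 16 mm wide and 18 mm high (this point is 9 mm above its foot, 47 mm above the deck), at nest x = +44 mm. The aluminium saddle below it is 30 x 32 mm. Its arm, 26 mm above the deck, carries the point over the blank at nest x = +19.5 mm.
- glue: Bystander: white glue bottle 44 mm wide, 125 mm high, standing; origin under its middle.
- tin: Bystander: round steel tin 72 mm wide, 50 mm high; origin under its middle.
- driver: Bystander: screwdriver 170 mm long lying on the bench; origin on the bench under its middle.
Mind the look-alikes: they are no part of the job. There is more than one size of the part that bears blank_center; the job needs the middle-sized.

How it is judged:
On the way, in this order (a step that is already met when the one before it is completed fails the run):
1. the blank lies flat in the nest between the rails, the clip clear of it (x of blank_center in the frame of nest between -0.006 and 0.006 m and y of blank_center in the frame of nest between -0.008 and 0.01 m and z of blank_center in the frame of nest between 0.001 and 0.0065 m and angle between blank_center's own z axis and vertical below 0.06 rad and angle between the y axis of blank_center and the y axis of nest, either way round below 0.15 rad and value of joint clip below 1.25 rad), for 0.2 s.
2. the clip's foot presses on the seated blank (x of blank_center in the frame of nest between -0.006 and 0.006 m and y of blank_center in the frame of nest between -0.008 and 0.01 m and z of blank_center in the frame of nest between 0.001 and 0.0065 m and angle between blank_center's own z axis and vertical below 0.06 rad and angle between the y axis of blank_center and the y axis of nest, either way round below 0.15 rad and x of clip_foot in the frame of blank_center between -0.0245 and 0.0245 m and y of clip_foot in the frame of blank_center between -0.0335 and 0.0335 m and z of clip_foot in the frame of blank_center between 0.002 and 0.0075 m), for 0.2 s.
3. the scriber is drawn to the end away from the chute with the clip still on the seated blank (all of step 2 and value of joint scriber above 0.15 m), for 0.1 s.
4. the clip is well clear again and the blank still lies in the nest (all of step 1), for 0.1 s.
5. the blank slides along the rails over the ledge, not lifted (y of blank_center in the frame of nest between 0.015 and 0.045 m and x of blank_center in the frame of nest between -0.008 and 0.008 m and z of blank_center in the frame of nest below 0.012 m).
At the end, for the whole second after the job is handed in: The blank lies still in the catch tray at the chute's foot (its centre inside the tray's walls, below 40 mm over its floor), the clip is swung well clear (below 1.25 rad) and the scriber stands at the end away from the chute (travel above 150 mm) (x of blank_center in the frame of tray_in between -0.056 and 0.056 m and y of blank_center in the frame of tray_in between -0.06 and 0.052 m and z of blank_center in the frame of tray_in below 0.04 m and linear speed of blank below 0.02 m/s and value of joint clip below 1.25 rad and value of joint scriber above 0.15 m); the robot touches nothing.
It fails at once if a bystander (glue bottle, tin or screwdriver) is moved by more than 30 mm (distance of any of glue, tin, driver from where it was at the start of the episode above 0.03 m).
It also fails if it takes over 72 s, if anything falls off the work surface, if the arm or the gripper's body presses on something with over 40 N, if the wrist force passes 120 N, or if a joint passes its speed limit or range.

### The arm

A 6-joint arm with a two-finger parallel gripper is mounted at the origin on the work surface. World frame = base frame: x ahead of the robot, y to its left, z up, the work surface at z = 0. Lengths are in m, angles in rad, forces in N, time in s.
With the tool pointing down it reaches from about 0.25 to 0.725 m from the base axis. Payload 4 kg.
Tool frame: the origin (TCP) lies on the centre line of the jaws, within the pads' length; the fingertips stand 17 mm ahead of it and the grasp point (between the pads) lies 2 mm behind it; z points along the fingers, y is the line along which they close (so a half turn about z gives the same grasp; the last joint's range is limited). The gripper opens to 85 mm and grips with 20 to 120 N. Pads are 22 mm wide; open, the fingers measure 114 mm over their backs; the gripper's body (76 mm by 85 mm) begins 54 mm behind the grasp point. The pads swing forward as they close: fully open they stand 13 mm farther back than shut.
Start: joints at [0, 0.241, 0.005, 1.335, 0, 1.571], TCP at [0.5, -0, 0.209] pointing down, gripper open.
Joint ranges: [-2.72, 2.72], [-1.05, 1.87], [-1.09, 1.28], [-1.99, 2.15], [-1.42, 1.44], [-3.14, 3.14]. Speed limits (rad/s): [2.79, 2.79, 3.14, 3.14, 3.14, 3.14].

### API

Orientations are given as a unit quaternion [x, y, z, w].
In Python, from workcell import bot, camera, get_calibration gives the robot as it stands.
- The arm moves only by the tool apply_moves, never from a script. Its argument "steps" is a list of rows, each a list of 3 entries, a list of its own where there are three numbers: the shift along the tool's x, y, z as a fraction of full scale, then the turn, a rotation vector about the tool's x, y, z as a fraction of full scale, then the opening, from 0 (shut) to 1 (fully open). A call has exactly 8 rows; each row shifts and turns the commanded pose from where the row before left it, along the tool's axes as they then stand; what a row does not reach is not made up. Full scale, the value 1, is 20 cm for a shift and pi rad for a turn. A row lasts 1/12 s, in which the tool goes at most 41.7 mm and 7.16 degrees, less where a joint would pass 70% of its speed; a pose out of reach is approached as far as the arm can. A call with a number of a shift or a turn outside -1 to 1 is refused whole. A call with a gripper value outside its range is refused whole. The fingers move at their own pace and stop on an object; the grip force is fixed at half the most. Time passes only in rows, so rows that do not move let the fingers close, or fill a call up. It gives the time, the measured TCP pose, the force, the opening and the grip force at its end, in the units of the state.
- bot.get_obs(): the state, without advancing time (a new reading comes with each control period).
- camera(name): name is "scene" or "side" or "wrist"; returns (picture, depth): 480x640x3 uint8, red, green, blue; 480x640 float32, m along the optical axis (not along the pixel's ray), 0 where there is no reading.
- get_calibration(name): a dict with "fov_y" (degrees; the focal length in pixels is half the picture's height over the tangent of half this angle, whatever the lens; pixels are square), "cx", "cy" (the principal point, pixels), "rvec" (rotation vector, rad) and "tvec" (3), from world to camera coordinates, as OpenCV has them. Camera axes: x right, y down, z forward; pixel columns grow to the right and rows downward; lengths in m; the calibration is good to about 2 mm. A picture is of the moment at which its call begins: read the wrist's pose just before it. get_calibration takes no time and is no camera call; for the wrist camera it gives the pose at the moment of the call.
- bot.job_done(): hands the job in; it is judged then, once.
The state is a dict: "clock": time; "joint_pos": joint angles; "joint_vel": joint speeds; "tau": joint torques, N m; "eef_pos": TCP position; "tool_rot": TCP orientation; "ft_force": force on the tool from outside, world axes, zero at the start; "ft_torque": the same for the moment, N m; "grip_width": finger opening in m; "grasp_force": force on a finger pad.
Only numpy, scipy, OpenCV 4.12 (cv2) and the standard library are available. Lean on these libraries where they do the work, as an engineer would, in place of code of your own. Each camera call takes 0.05 s, during which the arm holds its last target. There are 200 camera calls.

## Working session

There is one attempt and no reset: what is moved stays moved. The work goes in short steps, Python scripts to look and compute and a tool call to move; the robot and the scene stay as the last step left them, time stands still between calls to the robot, and variables do not carry over. Pictures are saved under pics/ and viewed, at most 10 in all, crops included, and the job is handed in when it is done.

Besides the shell and the picture viewer there is one more tool, called after "Request:" as a command line: name --argument value ..., lists and objects as JSON in quotes. apply_moves: Moves the arm, as the interface text tells. Its arguments: {"type":"object","properties":{"steps":{"type":"array"}},"required":["steps"]}

```bash
ls; mkdir -p pics
cat > h.py <<'E'
import numpy as np, cv2
from scipy.spatial.transform import Rotation as R
from workcell import bot, camera, get_calibration
def cal(n):
    c=get_calibration(n); f=240/np.tan(np.radians(c['fov_y'])/2)
    return f,c['cx'],c['cy'],R.from_rotvec(np.ravel(c['rvec'])).as_matrix(),np.ravel(c['tvec'])
def grab(n):
    k=cal(n); p,d=camera(n); return k,p,d
def world(k,d):
    f,cx,cy,Rm,t=k; v,u=np.mgrid[:480,:640]
    P=np.stack([(u-cx)/f*d,(v-cy)/f*d,d],-1); return (P-t)@Rm
def save(name,p): cv2.imwrite('pics/'+name,p[:,:,::-1])
E
python3 - <<'E'
from h import *
for n in('scene','side','wrist'):
    k,p,d=grab(n); save(n+'0.png',p); np.savez('pics/'+n+'0.npz',p=p,d=d,W=world(k,d)); print(n,k)
print(bot.get_obs())
E
```

```text
pics
scene (np.float64(485.58813142786744), 321.6403808106506, 241.13119824833504, array([[ 0.46090562,  0.88743618,  0.00479889],
       [ 0.57498182, -0.29449919, -0.76332571],
       [-0.67598958,  0.35458039, -0.645996  ]]), array([-0.25661815, -0.21796424,  1.46124902]))
side (np.float64(452.4608715349354), 322.3862248183415, 234.9123722927304, array([[-0.99234311, -0.12172799,  0.02091541],
       [-0.08707283,  0.56937381, -0.81745445],
       [ 0.0875984 , -0.81301646, -0.57561338]]), array([0.52233543, 0.15278754, 1.22965789]))
wrist (np.float64(401.971203101808), 321.7164506975281, 243.76704734424573, array([[ 9.99997484e-01, -9.44240569e-04, -2.03458047e-03],
       [-3.72342360e-04, -9.64370776e-01,  2.64554091e-01],
       [-2.21189265e-03, -2.64552668e-01, -9.64368702e-01]]), array([-0.49808428, -0.03310771,  0.37964198]))
{'clock': 0.15, 'joint_pos': array([4.89996165e-06, 2.41246101e-01, 4.02901097e-03, 1.33518502e+00,
       3.64415144e-05, 1.57080780e+00]), 'joint_vel': array([ 0.00015103, -0.00157066,  0.00351757, -0.001904  , -0.00095651,
       -0.0001993 ]), 'tau': array([-1.62746033e-03, -3.72633219e+01,  2.52638429e+01,  1.23480460e-02,
       -1.30651040e-05,  1.49362950e-05]), 'eef_pos': array([4.99488500e-01, 1.43237640e-05, 2.08212614e-01]), 'tool_rot': array([ 7.07108889e-01,  7.07104218e-01, -5.54849406e-04, -5.80608142e-04]), 'ft_force': array([-0.26071594,  0.03119979,  0.50027496]), 'ft_torque': array([-0.01058009, -0.02167628, -0.02901344]), 'grasp_force': 0.0, 'grip_width': 0.08528643363001567}
```

View pics/scene0.png

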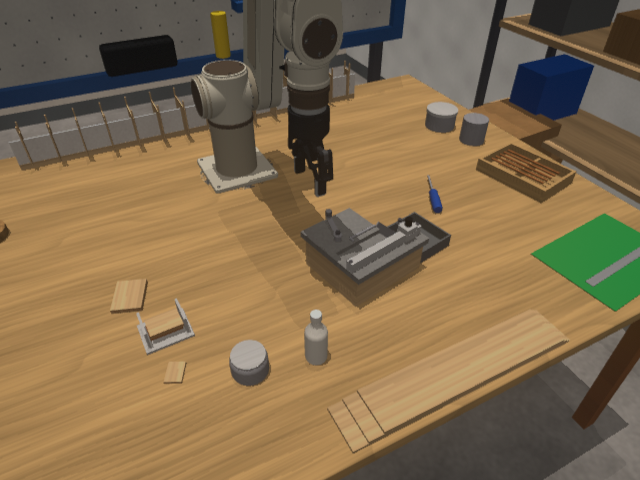

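View pics/side0.png

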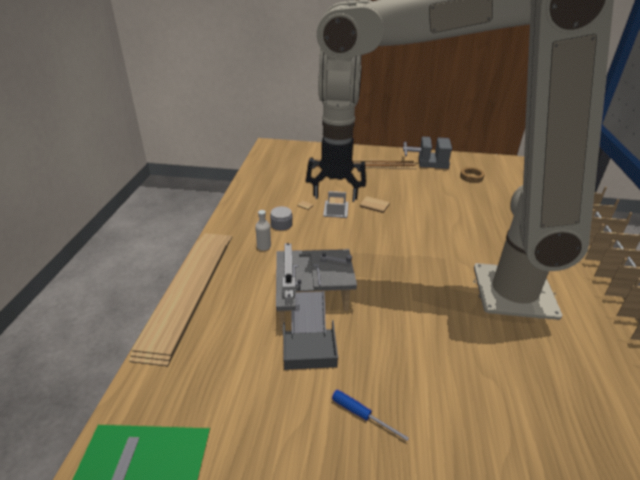

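The scene view shows the holder with the blank at about (165,325), the small and large look-alikes at (175,372) and (128,295), and the jig at about (365,245) with its tray at (420,235). The side view shows the holder at (336,206), the jig at (315,280) and the tray at (310,347).

Run:
```python
from h import *
P=[];C=[]
for n in('scene','side'):
    z=np.load(f'pics/{n}0.npz'); m=z['d']>0; P.append(z['W'][m]);C.append(z['p'][m])
    W=z['W']; 
    for (u,v) in ([(165,325),(128,295),(175,372),(330,225),(408,222),(345,237),(385,245),(430,240)] if n=='scene' else [(336,210),(375,205),(305,205),(316,265),(288,283),(310,350),(318,247)]): print(n,u,v,W[v,u].round(4))
P=np.vstack(P);C=np.vstack(C)
# top-down map, 1mm/px, x up, y left
S=1000
def topdown(x0,x1,y0,y1,s,name):
    m=(P[:,0]>x0)&(P[:,0]<x1)&(P[:,1]>y0)&(P[:,1]<y1)&(P[:,2]<0.16)&(P[:,2]>-.01)
    p=P[m];c=C[m];o=np.argsort(p[:,2]);p=p[o];c=c[o]
    im=np.zeros((int((x1-x0)*s)+1,int((y1-y0)*s)+1,3),np.uint8)
    r=((x1-p[:,0])*s).astype(int);q=((y1-p[:,1])*s).astype(int)
    for a in(0,1):
        for b in(0,1): im[np.clip(r+a,0,im.shape[0]-1),np.clip(q+b,0,im.shape[1]-1)]=c
    save(name,im)
topdown(.25,.75,-.45,.35,1000,'top.png')
```

```text
scene 165 325 [ 0.5353 -0.3378  0.0309]
scene 128 295 [ 0.3945 -0.3882  0.0086]
scene 175 372 [ 0.6312 -0.348   0.0032]
scene 330 225 [0.4827 0.0591 0.1026]
scene 408 222 [0.5913 0.1893 0.1404]
scene 345 237 [0.5223 0.0758 0.0906]
scene 385 245 [0.6075 0.1231 0.114 ]
scene 430 240 [0.5387 0.3125 0.0033]
side 336 210 [ 0.5183 -0.3029  0.0223]
side 375 205 [ 0.3895 -0.3761  0.01  ]
side 305 205 [ 0.6296 -0.3471  0.0046]
side 316 265 [0.534  0.0875 0.0975]
side 288 283 [0.5839 0.2028 0.1306]
side 310 350 [0.5202 0.2851 0.0065]
side 318 247 [ 0.554  -0.1156  0.0025]
```

View pics/top.png

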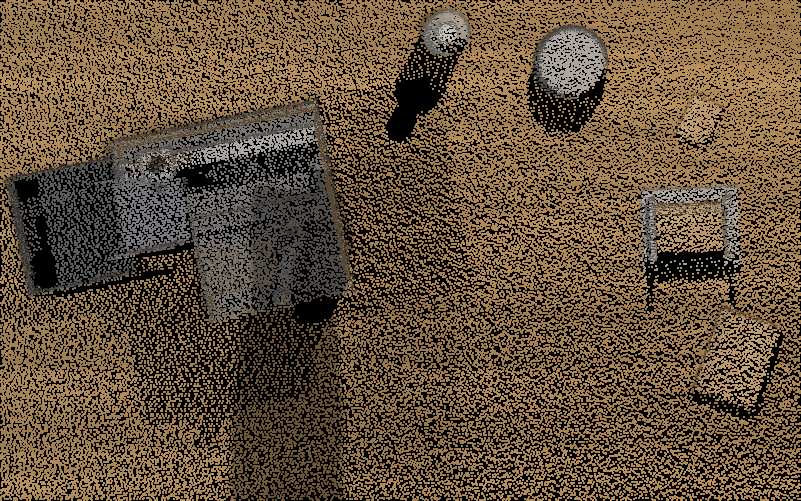

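The top-down map (1 mm/px, x up, y left) shows the jig turned about 13°, its bar running from (315,130) to (185,160). The holder is at (690,230), turned about 2°. Next I raise the arm over the jig for a wrist view.

Request:
apply_moves --steps '[[[0.11, 0.025, -0.06], [0, 0, 0], 1], [[0.11, 0.025, -0.06], [0, 0, 0], 1], [[0.11, 0.025, -0.06], [0, 0, 0], 1], [[0.11, 0.025, -0.06], [0, 0, 0], 1], [[0.11, 0.025, -0.06], [0, 0, 0], 1], [[0.11, 0.025, -0.06], [0, 0, 0], 1], [[0.11, 0.025, -0.06], [0, 0, 0], 1], [[0, 0, 0], [0, 0, 0], 1]]'

```text
clock: 0.82
eef_pos: [0.5364, 0.1578, 0.2945]
tool_rot: [0.706, 0.709, 0.002, 0.0]
ft_force: [-1.1, -0.1, 0.2]
grip_width: 0.085
grasp_force: 0.0
```

Run:
```python
from h import *
k,p,d=grab('wrist'); W=world(k,d); save('w1.png',p); np.savez('pics/w1.npz',p=p,d=d,W=W)
print(bot.get_obs()['eef_pos'])
```

```text
[0.53570312 0.15596331 0.29339611]
```

View pics/w1.png

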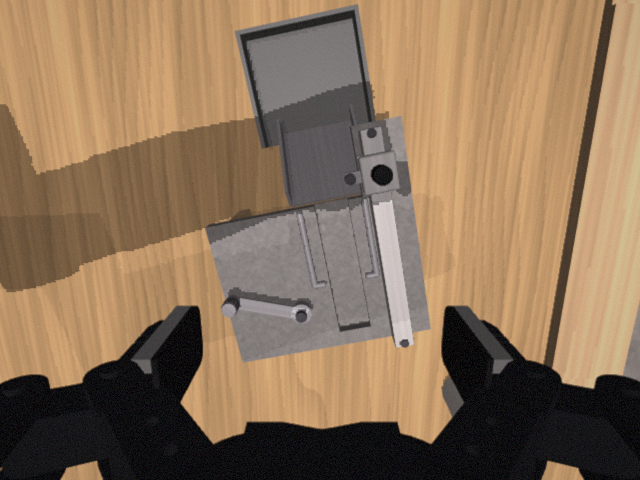

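The wrist view from above shows the whole jig. Deck corners are at (207,227), (244,361) and (430,328), and the slot end at (340,329)-(370,323). The pivot is at (302,315), the clip knob at (231,308) (fully back) and the scriber knob at (382,175).

```bash
cat > fit.py <<'E'
from h import *
from scipy.optimize import least_squares
def proj(k,X):
    f,cx,cy,Rm,t=k; c=X@Rm.T+t; return np.c_[f*c[:,0]/c[:,2]+cx,f*c[:,1]/c[:,2]+cy]
def fit(k,L,uv,x0):
    L=np.array(L,float)/1000
    def w(q):
        c,s=np.cos(q[2]),np.sin(q[2]); return np.c_[q[0]+c*L[:,0]-s*L[:,1],q[1]+s*L[:,0]+c*L[:,1],L[:,2]]
    r=least_squares(lambda q:(proj(k,w(q))-uv).ravel(),x0,loss='soft_l1'); return r.x,r.fun.reshape(-1,2)
E
python3 - <<'E'
from fit import *
k=cal('wrist'); z=np.load('pics/w1.npz'); W=z['W']
L=[(-121,36,90),(-121,-110,90),(75,-110,90),(-16,-95,90),(16,-95,90),(-48,-62,112.5),(44,75,146)]
uv=[(207,227),(244,361),(430,328),(340,329),(370,323),(302,315),(382,175)]
q,res=fit(k,L,uv,[.53,.13,.2]); print(q,'\n',res.round(1))
for u,v in[(231,308),(302,315),(382,175),(394,270),(280,250),(345,260)]: print(u,v,W[v-1:v+2,u-1:u+2].reshape(-1,3).mean(0).round(4))
c,s=np.cos(q[2]),np.sin(q[2]); Rz=np.array([[c,s],[-s,c]])
m=(abs(W[...,2]-.114)<.003); n=(W[...,:2]-q[:2])@Rz.T
b=m&(n[...,0]>.02)&(n[...,0]<.07)&(n[...,1]<.055); print('bar x',np.median(n[b][:,0]),b.sum(),np.percentile(n[b][:,0],[3,97]), np.polyfit(n[b][:,1],n[b][:,0],1))
kn=W[308,231,:2]; print('knob nest',Rz@(kn-q[:2]))
# holder & blank from scene/side
for nme in('scene','side'):
    V=np.load(f'pics/{nme}0.npz')['W'].reshape(-1,3)
    g=(abs(V[:,0]-.52)<.06)&(abs(V[:,1]+.34)<.07)
    for lo,hi in((.043,.053),(.026,.034)):
        a=V[g&(V[:,2]>lo)&(V[:,2]<hi)][:,:2].astype(np.float32)
        print(nme,lo,len(a),cv2.minAreaRect(a),a.min(0),a.max(0))
E
```

```text
[0.55176843 0.12820285 0.1922048 ] 
 [[ -1.2  -1.5]
 [ -1.   -0.1]
 [  1.6   0.2]
 [  0.3   1.5]
 [  1.6   2. ]
 [ -0.3   1.4]
 [ -0.2 -22.5]]
231 308 [0.4537 0.0729 0.1224]
302 315 [0.5178 0.0615 0.1127]
382 175 [0.5824 0.1955 0.1468]
394 270 [0.6018 0.1071 0.115 ]
280 250 [0.4963 0.1188 0.0908]
345 260 [0.5595 0.1054 0.0795]
bar x 0.04361868864134536 3113 [0.03513247 0.0522303 ] [-0.00581841  0.0434515 ]
knob nest [-0.10687334 -0.03564486]
scene 0.043 136 ((0.5244765877723694, -0.34054672718048096), (0.06544071435928345, 0.08182802051305771), 1.9189735651016235) [ 0.49149188 -0.38234577] [ 0.5584052  -0.29916367]
scene 0.026 658 ((0.5276287198066711, -0.3417111933231354), (0.059836629778146744, 0.08103741705417633), 5.400646209716797) [ 0.4941562 -0.3797488] [ 0.5585668  -0.29859525]
side 0.043 99 ((0.5219135284423828, -0.3407447338104248), (0.059413596987724304, 0.0941639170050621), 3.7909350395202637) [ 0.4896665  -0.38779068] [ 0.5540592 -0.2949719]
side 0.026 133 ((0.522760272026062, -0.33983707427978516), (0.059465210884809494, 0.08698311448097229), 2.2499852180480957) [ 0.4913729  -0.38253877] [ 0.55412185 -0.29676765]
```

Run:
```python
from fit import *
k=cal('wrist')
L=[(-121,36,90),(-121,-110,90),(75,-110,90),(-16,-95,90),(16,-95,90),(-48,-62,112.5)]
uv=[(207,227),(244,361),(430,328),(340,329),(370,323),(302,315)]
q,res=fit(k,L,uv,[.53,.13,.2]); print(q,'\n',res.round(1))
c,s=np.cos(q[2]),np.sin(q[2]); M=np.array([[c,s],[-s,c]])
for n,p in dict(knob=(.4537,.0729),scr=(.5824,.1955),piv=(.5178,.0615)).items(): print(n,M@(np.array(p)-q[:2]))
```

```text
[0.55122279 0.1289042  0.19768285] 
 [[-1.9 -1.5]
 [-0.8 -0.3]
 [ 1.6 -0.9]
 [ 0.3  0.8]
 [ 1.6  1.2]
 [-0.4  0.9]]
knob [-0.10662257 -0.03576021]
scr [0.04364928 0.05917566]
piv [-0.0460099  -0.05952729]
```

Request:
apply_moves --steps '[[[-0.2, -0.01, 0.02], [0, 0, 0], 1], [[-0.2, -0.01, 0.02], [0, 0, 0], 1], [[-0.2, -0.01, 0.02], [0, 0, 0], 1], [[-0.2, -0.01, 0.02], [0, 0, 0], 1], [[-0.2, -0.01, 0.02], [0, 0, 0], 1], [[-0.2, -0.01, 0.02], [0, 0, 0], 1], [[-0.2, -0.01, 0.02], [0, 0, 0], 1], [[-0.2, 0, 0.02], [0, 0, 0], 1]]'

```text
clock: 1.53
eef_pos: [0.5191, -0.1685, 0.2601]
tool_rot: [0.708, 0.707, -0.001, -0.001]
ft_force: [1.4, 0.0, 0.7]
grip_width: 0.0855
grasp_force: 0.0
```

Request:
apply_moves --steps '[[[-0.16, 0, 0.06], [0, 0, 0], 1], [[-0.16, 0, 0.06], [0, 0, 0], 1], [[-0.16, 0, 0.06], [0, 0, 0], 1], [[-0.16, 0, 0.06], [0, 0, 0], 1], [[-0.16, 0.02, 0.06], [0, 0, 0], 1], [[0, 0, 0], [0, 0, 0], 1], [[0, 0, 0], [0, 0, 0], 1], [[0, 0, 0], [0, 0, 0], 1]]'

```text
clock: 2.2
eef_pos: [0.5238, -0.3261, 0.2001]
tool_rot: [0.708, 0.707, -0.0, -0.001]
ft_force: [-0.4, 0.6, -0.3]
grip_width: 0.0853
grasp_force: 0.0
```

Run:
```python
from h import *
o=bot.get_obs(); k,p,d=grab('wrist'); W=world(k,d); save('w2.png',p); np.savez('pics/w2.npz',p=p,d=d,W=W)
print(o['eef_pos'],R.from_quat(o['tool_rot']).as_matrix().round(3).tolist())
g=(abs(W[...,0]-.523)<.055)&(abs(W[...,1]+.34)<.06)
for lo,hi in((.044,.052),(.0265,.034)):
    a=W[g&(W[...,2]>lo)&(W[...,2]<hi)][:,:2].astype(np.float32); print(lo,len(a),cv2.minAreaRect(a))
```

```text
[ 0.52384161 -0.3260924   0.20013304] [[0.001, 1.0, -0.002], [1.0, -0.001, 0.001], [0.001, -0.002, -1.0]]
0.044 1105 ((0.5198633670806885, -0.3390759825706482), (0.06165417656302452, 0.0828041359782219), 2.3947222232818604)
0.0265 4406 ((0.5196558237075806, -0.33681362867355347), (0.061760153621435165, 0.07818172127008438), 2.2044854164123535)
```

View pics/w2.png

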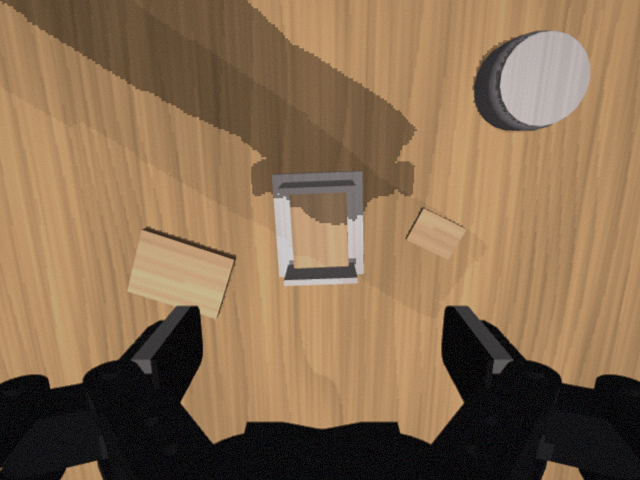

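The wrist view shows the holder at about (318,230) with the blank in it. The large look-alike is at (182,272) and the small one at (436,233). I go down and grip across the blank's width.

Request:
apply_moves --steps '[[[-0.033, -0.01, 0.17], [0, 0, -0.006], 1], [[-0.032, -0.01, 0.17], [0, 0, -0.007], 1], [[0, 0, 0.17], [0, 0, 0], 1], [[0, 0, 0.17], [0, 0, 0], 1], [[0, 0, 0.12], [0, 0, 0], 1], [[0, 0, 0.05], [0, 0, 0], 1], [[0, 0, 0], [0, 0, 0], 1], [[0, 0, 0], [0, 0, 0], 0.4]]'

```text
clock: 2.92
eef_pos: [0.5219, -0.3386, 0.0322]
tool_rot: [0.692, 0.722, 0.0, 0.001]
ft_force: [0.2, 0.0, -0.3]
grip_width: 0.0755
grasp_force: 0.0
```

Request:
apply_moves --steps '[[[0, 0, 0], [0, 0, 0], 0.3], [[0, 0, 0], [0, 0, 0], 0.3], [[0, 0, 0], [0, 0, 0], 0.3], [[0, 0, 0], [0, 0, 0], 0.3], [[0, 0, 0], [0, 0, 0], 0.3], [[0, 0, 0], [0, 0, 0], 0.3], [[0, 0, 0], [0, 0, 0], 0.3], [[0, 0, 0], [0, 0, 0], 0.3]]'

```text
clock: 3.58
eef_pos: [0.5211, -0.3391, 0.0309]
tool_rot: [0.693, 0.721, -0.0, -0.0]
ft_force: [0.6, -0.4, 0.4]
grip_width: 0.0256
grasp_force: 0.0
```

Run:
```python
from h import *
k,p,d=grab('wrist'); W=world(k,d); k2,p2,d2=grab('scene')
a=cv2.resize(p,(480,360)); b=cv2.resize(p2[270:400,90:240],(300,260))
im=np.zeros((360,780,3),np.uint8); im[:,:480]=a; im[:260,480:]=b; save('g1.png',im)
print(bot.get_obs()['grip_width'])
```

```text
0.02568860110021577
```

View pics/g1.png

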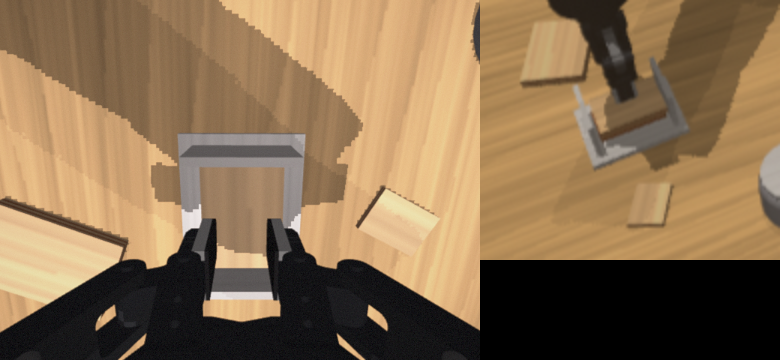

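Run:
```python
from h import *
W=np.load('pics/w2.npz')['W']; k,p,d=grab('wrist'); W3=world(k,d)
for nm,w in(('before',W),('now',W3)):
  for y in(-.325,-.315,-.34):
    r=[]
    for x in np.arange(.475,.57,.006):
        m=(abs(w[...,0]-x)<.002)&(abs(w[...,1]-y)<.003)&(w[...,2]<.06); r.append(round(float(np.median(w[m][:,2]))*1000,0) if m.any() else None)
    print(nm,y,r)
```

```text
before -0.325 [0.0, 7.0, 7.0, 7.0, 31.0, 31.0, 31.0, 31.0, 31.0, 31.0, 30.0, 30.0, 7.0, 7.0, 6.0, 1.0]
before -0.315 [1.0, 7.0, 7.0, 7.0, 31.0, 31.0, 31.0, 31.0, 31.0, 31.0, 30.0, 30.0, 7.0, 6.0, 6.0, 1.0]
before -0.34 [0.0, 7.0, 6.0, 7.0, 31.0, 30.0, 31.0, 31.0, 31.0, 31.0, 31.0, 31.0, 7.0, 6.0, 6.0, 0.0]
now -0.325 [1.0, 7.0, 7.0, 7.0, 31.0, 31.0, 31.0, 31.0, 31.0, 31.0, 31.0, 31.0, 7.0, 7.0, 7.0, 1.0]
now -0.315 [1.0, 7.0, 7.0, 7.0, 31.0, 31.0, 31.0, 31.0, 31.0, 31.0, 31.0, 31.0, 7.0, 7.0, 6.0, 1.0]
now -0.34 [1.0, 7.0, 7.0, 7.0, 31.0, 31.0, 31.0, 31.0, 31.0, 31.0, 31.0, 30.0, 7.0, 7.0, 7.0, 1.0]
```

Run:
```python
from h import *
k,p,d=grab('wrist'); W=world(k,d); o=bot.get_obs(); Rt=R.from_quat(o['tool_rot']).as_matrix()
T=(W-o['eef_pos'])@Rt
dark=(p.max(2)<130)&(d>0)
for u,v in[(277,300),(284,330),(280,370),(363,300),(355,330),(365,370),(284,392),(262,300),(375,300)]: print(u,v,p[v,u],W[v,u].round(4),T[v,u].round(4))
for sgn in(-1,1):
    m=(sgn*T[...,1]>.008)&(sgn*T[...,1]<.05)&(abs(T[...,0])<.03)&(d>0)&(T[...,2]<-.003)
    print(sgn,m.sum(),np.percentile(T[m][:,2],[90,99,100]),np.percentile(T[m][:,0],[1,99]))
```

```text
277 300 [83 80 79] [ 0.5041 -0.3278  0.0662] [ 0.0119 -0.0165 -0.0354]
284 330 [23 20 21] [ 0.5072 -0.336   0.0723] [ 0.0035 -0.0137 -0.0415]
280 370 [22 17 24] [ 0.5074 -0.3423  0.0865] [-0.0028 -0.0138 -0.0557]
363 300 [50 50 50] [ 0.5342 -0.3267  0.066 ] [ 0.0118  0.0136 -0.0352]
355 330 [68 53 42] [ 0.5331 -0.3428  0.0573] [-0.0043  0.0119 -0.0265]
365 370 [26 26 30] [ 0.533  -0.3379  0.0918] [ 0.0006  0.012  -0.061 ]
284 392 [231 224 224] [ 0.5057 -0.3778  0.0481] [-0.0381 -0.0169 -0.0173]
262 300 [232 225 224] [ 0.4903 -0.3542  0.0062] [-0.0139 -0.0314  0.0246]
375 300 [79 76 77] [ 0.5382 -0.326   0.0672] [ 0.0123  0.0177 -0.0363]
-1 27702 [-0.06551447 -0.03264872 -0.02198525] [-0.00928844  0.02087871]
1 27901 [-0.06573965 -0.03294757 -0.02316429] [-0.00935848  0.0208086 ]
```

Run:
```python
from h import *
o=bot.get_obs(); Rt=R.from_quat(o['tool_rot']).as_matrix()
for n in('scene','side'):
    k,p,d=grab(n); W=world(k,d)
    m=(abs(W[...,0]-.521)<.045)&(abs(W[...,1]+.339)<.02)&(d>0)&(p.max(2)<75)&(W[...,2]>.01)
    z=np.sort(W[m][:,2]); print(n,len(z),z[:12].round(3),W[m][np.argsort(W[m][:,2])[:5]].round(3).tolist())
print(o['eef_pos'],o['joint_pos'].round(3))
```

```text
scene 1707 [0.055 0.058 0.058 0.061 0.061 0.063 0.063 0.063 0.063 0.063 0.064 0.064] [[0.542, -0.331, 0.055], [0.543, -0.346, 0.058], [0.543, -0.33, 0.058], [0.548, -0.337, 0.061], [0.549, -0.341, 0.061]]
side 593 [0.06  0.062 0.062 0.063 0.064 0.065 0.066 0.067 0.067 0.068 0.068 0.069] [[0.54, -0.334, 0.06], [0.506, -0.336, 0.062], [0.5, -0.336, 0.062], [0.536, -0.329, 0.063], [0.54, -0.333, 0.064]]
[ 0.5210471  -0.33901965  0.03082768] [-0.577  0.601  0.076  1.046  0.     0.953]
```

The fingertips really stand about 40 mm farther back than stated: they are at z≈0.054 with the TCP reported at 0.031. So I open, go lower and measure the tips again.

Request:
apply_moves --steps '[[[0, 0, 0], [0, 0, 0], 1], [[0, 0, 0], [0, 0, 0], 1], [[0, 0, 0], [0, 0, 0], 1], [[0, -0.005, 0.05], [0, 0, 0], 1], [[0, 0, 0.05], [0, 0, 0], 1], [[0, 0, 0.05], [0, 0, 0], 1], [[0, 0, 0.04], [0, 0, 0], 1], [[0, 0, 0], [0, 0, 0], 0.65]]'

```text
clock: 4.55
eef_pos: [0.5181, -0.3377, -0.0103]
tool_rot: [0.693, 0.721, -0.001, -0.003]
ft_force: [-0.0, 0.7, -0.2]
grip_width: 0.075
grasp_force: 0.0
```

Run:
```python
from h import *
o=bot.get_obs(); Rt=R.from_quat(o['tool_rot']).as_matrix()
k,p,d=grab('wrist'); W=world(k,d); T=(W-o['eef_pos'])@Rt
print(o['eef_pos'],o['grip_width'],o['ft_force'])
for sgn in(-1,1):
    m=(sgn*T[...,1]>.03)&(sgn*T[...,1]<.07)&(abs(T[...,0])<.022)&(d>0)&(W[...,2]>.008)&(d<.25)&(p.max(2)<140)
    print(sgn,m.sum(),np.percentile(T[m][:,2],[90,99,100]),np.percentile(W[m][:,2],[0,1]))
```

```text
[ 0.51808115 -0.33772461 -0.01033985] 0.0750461116821807 [-0.01075807  0.69030589 -0.15055755]
-1 20518 [-0.05582384 -0.03718348 -0.03216866] [0.02199538 0.02703074]
1 19539 [-0.05505405 -0.03711744 -0.03190807] [0.0214176  0.02662016]
```

Request:
apply_moves --steps '[[[0, 0.005, 0.02], [0, 0, 0], 0.7], [[0, 0, 0], [0, 0, 0], 0.3], [[0, 0, 0], [0, 0, 0], 0.3], [[0, 0, 0], [0, 0, 0], 0.3], [[0, 0, 0], [0, 0, 0], 0.3], [[0, 0, 0], [0, 0, 0], 0.3], [[0, 0, 0], [0, 0, 0], 0.3], [[0, 0, 0], [0, 0, 0], 0.3]]'

```text
clock: 5.27
eef_pos: [0.5211, -0.339, -0.0111]
tool_rot: [0.693, 0.721, -0.0, -0.0]
ft_force: [0.2, -0.2, 0.1]
grip_width: 0.046
grasp_force: 61.4
```

Request:
apply_moves --steps '[[[0, 0, -0.2], [0, 0, 0], 0.3], [[0, 0, -0.2], [0, 0, 0], 0.3], [[0.17, 0, 0], [0, 0, 0], 0.3], [[0.17, 0, 0], [0, 0, 0], 0.3], [[0.17, 0, 0], [0, 0, 0], 0.3], [[0.17, 0, 0], [0, 0, 0], 0.3], [[0.17, 0, 0.1], [0, 0, 0], 0.3], [[0, 0, 0.1], [0, 0, 0], 0.3]]'

```text
clock: 5.93
eef_pos: [0.5147, -0.164, 0.03]
tool_rot: [0.69, 0.723, 0.002, 0.0]
ft_force: [-0.8, -0.7, -1.3]
grip_width: 0.0466
grasp_force: 64.0
```

Request:
apply_moves --steps '[[[0, 0, 0.1], [0, 0, 0], 0.3], [[0, 0, 0.08], [0, 0, 0], 0.3], [[0, 0, 0.06], [0, 0, 0], 0.3], [[0, 0, 0], [0, 0, 0], 0.3], [[0, 0, 0], [0, 0, 0], 0.3], [[0, 0, 0], [0, 0, 0], 0.3], [[0, 0, 0], [0, 0, 0], 0.3], [[0, 0, 0], [0, 0, 0], 0.3]]'

```text
clock: 6.6
eef_pos: [0.5151, -0.1696, -0.018]
tool_rot: [0.693, 0.721, 0.0, 0.001]
ft_force: [0.3, -0.3, 0.6]
grip_width: 0.0468
grasp_force: 64.0
```

Run:
```python
from h import *
o=bot.get_obs(); Rt=R.from_quat(o['tool_rot']).as_matrix()
k,p,d=grab('wrist'); W=world(k,d); T=(W-o['eef_pos'])@Rt
print(o['eef_pos'],o['grip_width'],o['ft_force'],o['grasp_force'])
for sgn in(-1,1):
    m=(sgn*T[...,1]>.02)&(sgn*T[...,1]<.06)&(abs(T[...,0])<.016)&(d>0)&(d<.25)&(p.max(2)<140)
    print(sgn,m.sum(),np.percentile(T[m][:,2],[90,99,100]),np.percentile(W[m][:,2],[0,1]))
m=(abs(T[...,1])<.02)&(T[...,0]>.005)&(T[...,0]<.06)&(d>0)&(W[...,2]>.006)&(W[...,2]<.04)
print(m.sum(),np.percentile(W[m][:,2],[5,50,95]),np.percentile(T[m][:,0],[2,98]))
```

```text
[ 0.51514965 -0.16962677 -0.01795554] 0.046781577433777456 [ 0.32337927 -0.29418651  0.56683607] 64.02156829833984
-1 20402 [-0.06022772 -0.03638294 -0.01757345] [-0.00048733  0.01835341]
1 20742 [-0.05741095 -0.01879317 -0.0169778 ] [-0.00087918  0.00091829]
10802 [0.02187691 0.02374235 0.02471659] [0.00563737 0.03429831]
```

Request:
apply_moves --steps '[[[0, 0, 0.03], [0, 0, 0], 0.3], [[0, 0, 0], [0, 0, 0], 0.3], [[0, 0, 0], [0, 0, 0], 0.3], [[0, 0, 0], [0, 0, 0], 1], [[0, 0, 0], [0, 0, 0], 1], [[0, 0, 0], [0, 0, 0], 1], [[0, 0, 0], [0, 0, 0], 1], [[0, 0, -0.1], [0, 0, 0], 1]]'

```text
clock: 7.32
eef_pos: [0.5106, -0.168, -0.0086]
tool_rot: [0.693, 0.721, -0.002, -0.004]
ft_force: [0.0, 0.2, -0.4]
grip_width: 0.0853
grasp_force: 0.0
```

Request:
apply_moves --steps '[[[0, 0, -0.2], [0, 0, -0.039], 1], [[0, 0, -0.2], [0, 0, -0.039], 1], [[0, 0, -0.1], [0, 0, -0.039], 1], [[0, 0, 0], [0, 0, -0.039], 1], [[0, 0, 0], [0, 0, -0.039], 1], [[0, 0, 0], [0, 0, -0.039], 1], [[0, 0, 0], [0, 0, -0.039], 1], [[0, 0, 0], [0, 0, -0.039], 1]]'

```text
clock: 7.98
eef_pos: [0.5139, -0.169, 0.0948]
tool_rot: [0.269, 0.963, 0.0, -0.0]
ft_force: [0.3, -0.5, -0.2]
grip_width: 0.0857
grasp_force: 0.0
```

Request:
apply_moves --steps '[[[0, 0, 0], [0, 0, -0.039], 1], [[0, 0, 0], [0, 0, -0.039], 1], [[0, 0, 0], [0, 0, -0.039], 1], [[0, 0, 0], [0, 0, -0.039], 1], [[0, 0, 0], [0, 0, -0.032], 1], [[0, 0, 0], [0, 0, 0], 1], [[0, 0, 0], [0, 0, 0], 1], [[0, 0, 0], [0, 0, 0], 1]]'

```text
clock: 8.65
eef_pos: [0.514, -0.1691, 0.0947]
tool_rot: [-0.019, 1.0, 0.0, -0.0]
ft_force: [0.1, -0.1, 0.6]
grip_width: 0.0856
grasp_force: 0.0
```

```bash
cat > blank.py <<'E'
from h import *
o=bot.get_obs(); Rt=R.from_quat(o['tool_rot']).as_matrix()
k,p,d=grab('wrist'); W=world(k,d); T=(W-o['eef_pos'])@Rt
print(o['eef_pos'],np.arctan2(Rt[1,1],Rt[0,1]),o['joint_pos'].round(3))
m=((abs(W[...,0]-.515)<.06)&(abs(W[...,1]+.17)<.06)&(W[...,2]>.0055)&(W[...,2]<.014)&(d>0)).astype(np.uint8)
n,l,s,_=cv2.connectedComponentsWithStats(m); i=1+np.argmax(s[1:,4]); a=W[l==i]
print(s[i,4],a[:,2].mean(),cv2.minAreaRect(a[:,:2].astype(np.float32)),'tool',cv2.minAreaRect(T[l==i][:,:2].astype(np.float32)))
E
python3 blank.py
```

```text
[ 0.51400834 -0.16910741  0.09474262] 1.6094740594036439 [-0.318  0.396 -0.084  1.091  0.    -0.357]
7329 0.008700060942357484 ((0.5136396288871765, -0.168393075466156), (0.048620034009218216, 0.06609902530908585), 2.9193806648254395) tool ((0.00030650198459625244, 0.0007133223116397858), (0.06609909981489182, 0.048619594424963), 89.2965087890625)
```

Request:
apply_moves --steps '[[[0, 0.003, 0.15], [0, 0, -0.004], 1], [[0, 0, 0.15], [0, 0, 0], 1], [[0, 0, 0.15], [0, 0, 0], 1], [[0, 0, 0.1], [0, 0, 0], 1], [[0, 0, 0.05], [0, 0, 0], 1], [[0, 0, 0], [0, 0, 0], 1], [[0, 0, 0], [0, 0, 0], 1], [[0, 0, 0], [0, 0, 0], 0.6]]'

```text
clock: 9.37
eef_pos: [0.5156, -0.1691, -0.0236]
tool_rot: [-0.026, 1.0, -0.0, 0.001]
ft_force: [0.4, -0.4, 0.4]
grip_width: 0.0759
grasp_force: 0.0
```

Request:
apply_moves --steps '[[[0, 0, 0], [0, 0, 0], 0.6], [[0, 0, 0], [0, 0, 0], 0.6], [[0, 0, 0], [0, 0, 0], 0.6], [[0, 0, 0], [0, 0, 0], 0.6], [[0, 0, 0], [0, 0, 0], 0.6], [[0, 0, 0], [0, 0, 0], 0.6], [[0, 0, 0], [0, 0, 0], 0.6], [[0, 0, 0], [0, 0, 0], 0.6]]'

```text
clock: 10.03
eef_pos: [0.516, -0.1691, -0.0223]
tool_rot: [-0.027, 1.0, -0.001, 0.002]
ft_force: [-2.0, 0.6, 6.9]
grip_width: 0.0626
grasp_force: 63.5
```

Request:
apply_moves --steps '[[[0, 0, -0.1], [0, 0, 0], 0.6], [[0, 0, -0.2], [0, 0, 0], 0.6], [[0, 0, -0.2], [0, 0, 0], 0.6], [[0, 0, -0.2], [0, 0, -0.015], 0.6], [[0, 0, -0.2], [0, 0, -0.015], 0.6], [[0, 0, -0.1], [0, 0, -0.016], 0.6], [[0, 0, 0], [0, 0, 0], 0.6], [[0, 0, 0], [0, 0, 0], 0.6]]'

```text
clock: 10.7
eef_pos: [0.5157, -0.1691, 0.178]
tool_rot: [-0.098, 0.995, -0.001, 0.003]
ft_force: [-0.0, 0.8, -1.3]
grip_width: 0.0624
grasp_force: 65.3
```

```bash
cat > held.py <<'E'
from h import *
o=bot.get_obs(); Rt=R.from_quat(o['tool_rot']).as_matrix()
k,p,d=grab('wrist'); W=world(k,d); T=(W-o['eef_pos'])@Rt
save('held.png',p)
print(o['eef_pos'],'yaw',np.arctan2(Rt[1,1],Rt[0,1]),o['grip_width'],o['grasp_force'])
m=((abs(T[...,0])<.045)&(abs(T[...,1])<.045)&(T[...,2]>-.04)&(T[...,2]<.02)&(d>0)&(p[...,0]>p[...,2].astype(int)+25)).astype(np.uint8)
n,l,s,_=cv2.connectedComponentsWithStats(m); i=1+np.argmax(s[1:,4]); a=T[l==i]
print(s[i,4],'tool rect',cv2.minAreaRect(a[:,:2].astype(np.float32)),np.percentile(a[:,0],[1,99]),'plane',np.linalg.lstsq(np.c_[a[:,:2],np.ones(len(a))],a[:,2],rcond=None)[0].round(4))
E
python3 held.py
```

```text
[ 0.51569775 -0.169079    0.17797226] yaw 1.7680988234997108 0.0624487114477828 65.28118014335632
22144 tool rect ((0.0017992369830608368, 0.0008674971759319305), (0.049119606614112854, 0.07541856169700623), 0.11815720796585083) [-0.02159271  0.02596793] plane [ 0.0177 -0.0018 -0.0308]
```

Run:
```python
from h import *
z=np.load('pics/w1.npz'); W=z['W']; q=np.array([.55122,.1289,.1977])
c,s=np.cos(q[2]),np.sin(q[2]); M=np.array([[c,s],[-s,c]]); n=(W[...,:2]-q[:2])@M.T; Z=W[...,2]
for v in (200,215,240,260,280,300): 
    r=[(u) for u in range(310,400)]; 
sl=(abs(n[...,0])<.025)&(n[...,1]<.02)&(n[...,1]>-.09)&(Z<.086)&(Z>.07)
print('slot',np.percentile(n[sl][:,0],[1,2,50,98,99]),np.polyfit(n[sl][:,1],n[sl][:,0],1))
sl2=(abs(n[...,0])<.01)&(n[...,1]<-.05)&(Z<.086)&(Z>.07); print('slot end y (-95)',np.percentile(n[sl2][:,1],[0,1,3]))
b=(abs(Z-.114)<.004)&(n[...,0]>.02)&(n[...,0]<.07)&(n[...,1]<.04); e=n[b]
print('bar',np.percentile(e[:,0],[2,98]),e[:,1].min(),np.polyfit(e[:,1],e[:,0],1))
dk=(abs(Z-.091)<.003)&(n[...,0]<0)
print('deck',np.percentile(n[dk&(abs(n[...,1]+.03)<.05)][:,0],[.5]),np.percentile(n[dk&(abs(n[...,0]+.09)<.02)][:,1],[.5,99.5]), Z[dk].mean())
```

```text
slot [-0.01583154 -0.01552413  0.00017557  0.01570478  0.01602746] [0.00034472 0.0001396 ]
slot end y (-95) [-0.09521402 -0.09481538 -0.09447688]
bar [0.035167   0.05264274] -0.10977111063503898 [0.00110636 0.04388598]
deck [-0.12041681] [-0.10858131  0.03645663] 0.09056980568623262
```

Request:
apply_moves --steps '[[[-0.06, 0.177, 0], [0, 0, 0], 0.6], [[-0.06, 0.177, 0], [0, 0, 0], 0.6], [[-0.06, 0.177, 0], [0, 0, 0], 0.6], [[-0.06, 0.177, 0], [0, 0, 0], 0.6], [[-0.06, 0.177, 0], [0, 0, 0], 0.6], [[-0.06, 0.177, 0], [0, 0, 0], 0.6], [[-0.06, 0.177, 0], [0, 0, 0], 0.6], [[-0.055, 0.177, 0], [0, 0, 0], 0.6]]'

```text
clock: 11.42
eef_pos: [0.5503, 0.1293, 0.1728]
tool_rot: [-0.099, 0.995, -0.0, -0.002]
ft_force: [1.2, 0.1, -0.5]
grip_width: 0.0621
grasp_force: 65.3
```

Request:
apply_moves --steps '[[[0, 0, 0.1], [0, 0, 0], 0.6], [[0, 0, 0.1], [0, 0, 0], 0.6], [[0, 0, 0.05], [0, 0, 0], 0.6], [[0, 0, 0], [0, 0, 0], 0.6], [[0, 0, 0], [0, 0, 0], 0.6], [[0, 0, 0], [0, 0, 0], 0.6], [[0, 0, 0], [0, 0, 0], 0.6], [[0, 0, 0], [0, 0, 0], 0.6]]'

```text
clock: 12.08
eef_pos: [0.5525, 0.1275, 0.1261]
tool_rot: [-0.098, 0.995, 0.0, 0.001]
ft_force: [1.0, 0.1, -0.6]
grip_width: 0.0625
grasp_force: 65.3
```

```bash
cat > nest.py <<'E'
from h import *
Q=np.array([.55122,.1289,.1977]); c,s=np.cos(Q[2]),np.sin(Q[2]); M=np.array([[c,s],[-s,c]])
def N(W): return np.concatenate([(W[...,:2]-Q[:2])@M.T,W[...,2:]-.09],-1)
def tcp():
    o=bot.get_obs(); Rt=R.from_quat(o['tool_rot']).as_matrix(); print('t',o['clock'],'nest tcp',N(o['eef_pos']).round(4),'yaw rel nest y',round(np.arctan2(Rt[1,1],Rt[0,1])-Q[2]-np.pi/2,4),'zaxis',Rt[:,2].round(3),o['ft_force'].round(1)); return o
E
python3 -c "
from nest import *
tcp()"; python3 held.py
```

```text
t 12.0833 nest tcp [ 0.001  -0.0017  0.0361] yaw rel nest y -0.0008 zaxis [ 0.002  0.001 -1.   ] [ 1.   0.1 -0.6]
[0.55248884 0.12745627 0.12612954] yaw 1.7677097639298907 0.06254361972979582 65.3220283985138
21975 tool rect ((-0.00827273353934288, 0.0012692250311374664), (0.06955575197935104, 0.08708695322275162), 0.75948166847229) [-0.02162065  0.02595535] plane [ 0.0119 -0.0024 -0.0308]
```

Request:
apply_moves --steps '[[[-0.005, 0, 0.08], [0, 0, 0], 0.6], [[0, 0, 0.08], [0, 0, 0], 0.6], [[0, 0, 0.06], [0, 0, 0], 0.6], [[0, 0, 0.04], [0, 0, 0], 0.6], [[0, 0, 0.02], [0, 0, 0], 0.6], [[0, 0, 0.01], [0, 0, 0], 0.6], [[0, 0, 0], [0, 0, 0], 0.6], [[0, 0, 0], [0, 0, 0], 0.6]]'

```text
clock: 12.8
eef_pos: [0.5533, 0.1281, 0.0679]
tool_rot: [-0.099, 0.995, 0.0, 0.001]
ft_force: [-0.7, 0.1, 1.5]
grip_width: 0.0621
grasp_force: 65.6
```

```bash
python3 -c "
from nest import *
tcp()"; python3 held.py
```

```text
t 12.8 nest tcp [ 0.0019 -0.0012 -0.0221] yaw rel nest y 0.0001 zaxis [ 0.002  0.    -1.   ] [-0.7  0.1  1.5]
[0.55327487 0.12809767 0.06785653] yaw 1.768635344099955 0.0620552884349657 65.57561159133911
22219 tool rect ((-0.00039722584187984467, 0.0017540529370307922), (0.0535239651799202, 0.07731988281011581), 0.24497127532958984) [-0.02219294  0.0259392 ] plane [ 0.008  -0.0008 -0.0307]
```

View pics/held.png

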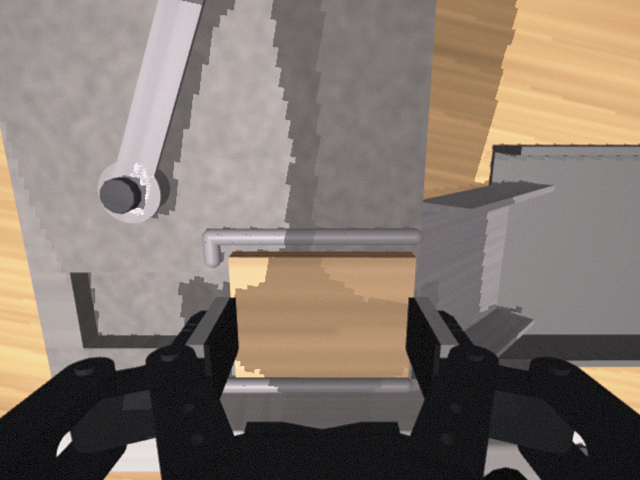

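The view shows the blank (232–415, 255–375) between the rails, with the bent-in end at (212,250) and the pivot at (122,195). I release it.

Request:
apply_moves --steps '[[[0, 0, 0], [0, 0, 0], 0.85], [[0, 0, 0], [0, 0, 0], 0.85], [[0, 0, 0], [0, 0, 0], 0.85], [[0, 0, 0], [0, 0, 0], 0.85], [[0, 0, -0.02], [0, 0, 0], 0.85], [[0, 0, -0.1], [0, 0, 0], 0.85], [[0, 0, -0.2], [0, 0, 0], 0.85], [[0, 0, -0.2], [0, 0, 0], 0.85]]'

```text
clock: 13.52
eef_pos: [0.5509, 0.1276, 0.1705]
tool_rot: [-0.099, 0.995, -0.0, -0.002]
ft_force: [1.4, 0.3, 0.2]
grip_width: 0.0724
grasp_force: 0.0
```

```bash
cat > look.py <<'E'
from nest import *
o=tcp(); k,p,d=grab('wrist'); n=N(world(k,d)); save('look.png',p)
m=((abs(n[...,0])<.04)&(n[...,1]>-.045)&(n[...,1]<.06)&(abs(n[...,2]-.0085)<.0025)&(d>0)&(p[...,0]>p[...,2].astype(int)+20)).astype(np.uint8)
c,l,s,_=cv2.connectedComponentsWithStats(m); i=1+np.argmax(s[1:,4]); a=n[l==i]
print('blank',s[i,4],cv2.minAreaRect(a[:,:2].astype(np.float32)),a[:,2].mean())
z=(n[...,2]>.0275)&(n[...,2]<.0345)&(n[...,0]<.02)&(n[...,0]>-.125)&(abs(n[...,1]+.05)<.07)&(d>.12)
if z.any(): 
    c,l,s,_=cv2.connectedComponentsWithStats(z.astype(np.uint8)); i=1+np.argmax(s[1:,4]); b=n[l==i]; kx=np.median(b,0); v=kx[:2]-[-.048,-.062]
    print('clip knob',s[i,4],kx,'r',np.hypot(*v),'clip',np.radians(164)-np.arctan2(v[1],v[0])%(2*np.pi))
E
python3 look.py
```

```text
t 13.5167 nest tcp [-0.0005 -0.0012  0.0805] yaw rel nest y 0.0003 zaxis [-0.005 -0.001 -1.   ] [1.4 0.3 0.2]
blank 8129 ((-7.641687989234924e-05, -0.00013843923807144165), (0.06621492654085159, 0.04867929965257645), 89.9912109375) 0.008705497275857427
clip knob 823 [-0.10915844 -0.03686353  0.03257491] r 0.06612259313104184 clip 0.11070517041323358
```

Request:
apply_moves --steps '[[[0.14, -0.045, 0], [0, 0, 0], 0.6], [[0.14, -0.044, 0], [0, 0, 0], 0.4], [[0.14, -0.044, 0], [0, 0, 0], 0.35], [[0.138, -0.044, 0], [0, 0, 0], 0.35], [[0, 0, 0], [0, 0, 0.031], 0.35], [[0, 0, 0], [0, 0, 0.031], 0.35], [[0, 0, 0], [0, 0, 0.031], 0.35], [[0, 0, 0], [0, 0, 0.031], 0.35]]'

```text
clock: 14.23
eef_pos: [0.4502, 0.0712, 0.1714]
tool_rot: [0.098, 0.995, 0.0, 0.001]
ft_force: [-0.4, 0.4, -0.5]
grip_width: 0.0299
grasp_force: 0.0
```

Request:
apply_moves --steps '[[[0, 0, 0.1], [0, 0, 0], 0.35], [[0, 0, 0.1], [0, 0, 0], 0.35], [[0, 0, 0.1], [0, 0, 0], 0.35], [[0, 0, 0], [0, 0, 0], 0.35], [[0, 0, 0], [0, 0, 0], 0.35], [[0, 0, 0], [0, 0, 0], 0.35], [[0, 0, 0], [0, 0, 0], 0.35], [[0, 0, 0], [0, 0, 0], 0.35]]'

```text
clock: 14.9
eef_pos: [0.4512, 0.0715, 0.1122]
tool_rot: [0.096, 0.995, 0.0, 0.001]
ft_force: [0.3, -0.3, 0.4]
grip_width: 0.0299
grasp_force: 0.0
```

```bash
cat > clip.py <<'E'
from nest import *
o=tcp(); Rt=R.from_quat(o['tool_rot']).as_matrix(); k,p,d=grab('wrist'); W=world(k,d); n=N(W); T=(W-o['eef_pos'])@Rt; save('clip.png',p)
t=np.r_[N(o['eef_pos'])[:2]]-[-.048,-.062]; print('tcp polar',np.hypot(*t),'clip eq',np.radians(164)-np.arctan2(t[1],t[0])%(2*np.pi),o['grip_width'],o['grasp_force'])
m=(abs(n[...,2]-.032)<.003)&(abs(T[...,0])<.02)&(abs(T[...,1])<.0125)&(d>0); print('knob in tool',m.sum(),np.median(T[m],0) if m.any() else None)
E
python3 clip.py
```

```text
t 14.9 nest tcp [-0.1093 -0.0366  0.0222] yaw rel nest y -0.3893 zaxis [ 0.003  0.    -1.   ] [ 0.3 -0.3  0.4]
tcp polar 0.06634490208655482 clip eq 0.11320050659277481 0.029878373090173597 0.0
knob in tool 949 [ 0.00134831 -0.00117039 -0.01033488]
```

Request:
apply_moves --steps '[[[0, 0, 0.05], [0, 0, 0], 0.35], [[0, 0, 0.05], [0, 0, 0], 0.35], [[0, 0, 0.037], [0, 0, 0], 0.35], [[0, 0, 0], [0, 0, 0], 0.25], [[0, 0, 0], [0, 0, 0], 0.25], [[-0.0013, 0.029, 0], [0, 0, 0.0278], 0.25], [[-0.0013, 0.029, 0], [0, 0, 0.0278], 0.25], [[-0.0013, 0.029, 0], [0, 0, 0.0278], 0.25]]'

```text
clock: 15.62
eef_pos: [0.4559, 0.0878, 0.0841]
tool_rot: [0.227, 0.974, -0.0, 0.0]
ft_force: [0.6, -1.0, 0.4]
grip_width: 0.0213
grasp_force: 0.3
```

Request:
apply_moves --steps '[[[-0.0013, 0.029, 0], [0, 0, 0.0278], 0.25], [[-0.0013, 0.029, 0], [0, 0, 0.0278], 0.25], [[-0.0013, 0.029, 0], [0, 0, 0.0278], 0.25], [[-0.0013, 0.029, 0], [0, 0, 0.0278], 0.25], [[-0.0013, 0.029, 0], [0, 0, 0.0278], 0.25], [[-0.0013, 0.029, 0], [0, 0, 0.0278], 0.25], [[-0.0013, 0.029, 0], [0, 0, 0.0278], 0.25], [[-0.0013, 0.029, 0], [0, 0, 0.0278], 0.25]]'

```text
clock: 16.28
eef_pos: [0.4887, 0.1198, 0.0841]
tool_rot: [0.547, 0.837, 0.0, -0.0]
ft_force: [-1.1, -0.3, 0.4]
grip_width: 0.0213
grasp_force: 0.3
```

```bash
python3 clip.py
```

```text
t 16.2833 nest tcp [-0.0631  0.0033 -0.0059] yaw rel nest y -1.3541 zaxis [ 0.  0. -1.] [-1.1 -0.3  0.4]
tcp polar 0.06702973018179517 clip eq 1.0643728710912135 0.021286909442341007 0.3371288627386093
knob in tool 1548 [ 0.00125123 -0.00413002 -0.03846515]
```

Request:
apply_moves --steps '[[[-0.0013, 0.029, 0], [0, 0, 0.0278], 0.25], [[-0.0013, 0.029, 0], [0, 0, 0.0278], 0.25], [[-0.0013, 0.029, 0], [0, 0, 0.0278], 0.25], [[-0.0013, 0.029, 0], [0, 0, 0.0278], 0.25], [[-0.0013, 0.029, 0], [0, 0, 0.0278], 0.25], [[-0.0013, 0.029, 0], [0, 0, 0.0278], 0.25], [[-0.0013, 0.029, 0], [0, 0, 0.0278], 0.25], [[-0.0013, 0.029, 0], [0, 0, 0.0278], 0.25]]'

```text
clock: 17.0
eef_pos: [0.5338, 0.1229, 0.0841]
tool_rot: [0.8, 0.601, 0.0, -0.001]
ft_force: [-6.3, 1.9, 4.2]
grip_width: 0.0214
grasp_force: 3.5
```

Request:
apply_moves --steps '[[[-0.0013, 0.029, 0], [0, 0, 0.0278], 0.25], [[0, 0.004, 0], [0, 0, 0], 0.25], [[0, 0, 0], [0, 0, 0], 0.25], [[0, 0, 0], [0, 0, 0], 0.25], [[0, -0.015, 0], [0, 0, 0], 0.35], [[0, 0, -0.05], [0, 0, 0], 0.35], [[0, 0, -0.15], [0, 0, 0], 0.35], [[0, 0, -0.15], [0, 0, 0], 0.35]]'

```text
clock: 17.67
eef_pos: [0.5356, 0.1211, 0.1535]
tool_rot: [0.824, 0.566, -0.002, -0.001]
ft_force: [0.7, -0.4, -0.0]
grip_width: 0.0299
grasp_force: 0.0
```

```bash
python3 look.py
python3 - <<'E'
from nest import *
k,p,d=grab('scene'); n=N(world(k,d)); b=(abs(n[...,0]-.044)<.03)&(n[...,2]>.05)&(n[...,2]<.06)&(abs(n[...,1])<.12); print('scr',b.sum(),np.median(n[b],0))
b=(n[...,2]>.024)&(n[...,2]<.0335)&(abs(n[...,0]+.02)<.05)&(abs(n[...,1])<.03); print('clipknob',b.sum(),np.median(n[b],0))
E
```

```text
t 17.6667 nest tcp [-0.0168 -0.0046  0.0635] yaw rel nest y -2.1351 zaxis [-0.004 -0.001 -1.   ] [ 0.7 -0.4 -0. ]
blank 9075 ((0.0034313909709453583, -0.0007176585495471954), (0.04841229319572449, 0.06650633364915848), 1.0601882934570312) 0.008658554933182615
clip knob 631 [-0.01449757 -0.00269756  0.03329863] r 0.06811161732433903 clip 1.8057861166059421
scr 35 [0.04779963 0.05464716 0.05482613]
clipknob 41 [-0.01077399 -0.00924334  0.03048106]
```

Request:
apply_moves --steps '[[[0.144, 0.028, 0], [0, 0, 0], 0.4], [[0.144, 0.028, 0], [0, 0, 0], 0.4], [[0.143, 0.027, 0], [0, 0, 0], 0.4], [[0, 0, 0], [0, 0, 0.0363], 0.4], [[0, 0, 0], [0, 0, 0.0363], 0.4], [[0, 0, 0], [0, 0, 0.0363], 0.4], [[0, 0, 0], [0, 0, 0.0363], 0.4], [[0, 0, 0], [0, 0, 0.0363], 0.4]]'

```text
clock: 18.43
eef_pos: [0.5836, 0.1961, 0.1537]
tool_rot: [0.951, 0.309, -0.0, 0.0]
ft_force: [0.4, -0.2, 0.8]
grip_width: 0.0341
grasp_force: 0.0
```

Run:
```python
from nest import *
o=tcp(); Rt=R.from_quat(o['tool_rot']).as_matrix(); k,p,d=grab('wrist'); W=world(k,d); n=N(W); T=(W-o['eef_pos'])@Rt
m=(abs(n[...,2]-.056)<.0035)&(abs(T[...,0])<.03)&(abs(T[...,1])<.016)&(d>0); print(m.sum(),np.median(T[m],0),np.median(n[m],0),o['joint_pos'][5])
```

```text
t 18.4333 nest tcp [0.0449 0.0595 0.0637] yaw rel nest y -2.7108 zaxis [ 0. -0. -1.] [ 0.4 -0.2  0.8]
907 [-9.46129675e-06  5.64781513e-04  7.15162137e-03] [0.04515105 0.05911661 0.05654928] 2.83724666472183
```

Request:
apply_moves --steps '[[[0, 0, 0.075], [0, 0, 0], 0.4], [[0, 0, 0.075], [0, 0, 0], 0.4], [[0, 0, 0.074], [0, 0, 0], 0.4], [[0, 0, 0], [0, 0, 0], 0.3], [[-0.026, 0.056, 0], [0, 0, 0], 0.3], [[-0.026, 0.056, 0], [0, 0, 0], 0.3], [[-0.026, 0.056, 0], [0, 0, 0], 0.3], [[-0.026, 0.056, 0], [0, 0, 0], 0.3]]'

```text
clock: 19.15
eef_pos: [0.5933, 0.146, 0.1092]
tool_rot: [0.95, 0.311, -0.0, -0.0]
ft_force: [-2.0, 1.5, -0.9]
grip_width: 0.0255
grasp_force: 1.3
```

Request:
apply_moves --steps '[[[-0.026, 0.056, 0], [0, 0, 0], 0.3], [[-0.026, 0.056, 0], [0, 0, 0], 0.3], [[-0.026, 0.056, 0], [0, 0, 0], 0.3], [[-0.026, 0.056, 0], [0, 0, 0], 0.3], [[-0.026, 0.056, 0], [0, 0, 0], 0.3], [[-0.026, 0.056, 0], [0, 0, 0], 0.3], [[-0.026, 0.056, 0], [0, 0, 0], 0.3], [[-0.026, 0.056, 0], [0, 0, 0], 0.3]]'

```text
clock: 19.82
eef_pos: [0.6134, 0.0493, 0.1089]
tool_rot: [0.95, 0.311, 0.0, 0.0]
ft_force: [-2.6, 1.3, 1.8]
grip_width: 0.0259
grasp_force: 1.4
```

```bash
cat > scr.py <<'E'
from nest import *
o=tcp()
for c in('wrist','scene','side'):
    k,p,d=grab(c); n=N(world(k,d))
    m=(abs(n[...,2]-.0555)<.003)&(abs(n[...,0]-.044)<.012)&(n[...,1]>-.11)&(n[...,1]<.09)&(d>0)
    print(c,m.sum(),np.median(n[m],0).round(4) if m.any() else '')
E
python3 scr.py
```

```text
t 19.8167 nest tcp [ 0.0453 -0.0902  0.0189] yaw rel nest y -2.7063 zaxis [ 0. -0. -1.] [-2.6  1.3  1.8]
wrist 1961 [ 0.0456 -0.0821  0.0565]
scene 24 [ 0.0496 -0.0806  0.0552]
side 20 [ 0.0469 -0.0716  0.0548]
```

Request:
apply_moves --steps '[[[-0.008, 0.018, 0], [0, 0, 0], 0.3], [[0, 0, 0], [0, 0, 0], 0.3], [[0, 0, 0], [0, 0, 0], 0.3], [[0.01, -0.02, 0], [0, 0, 0], 0.35], [[0, 0, 0], [0, 0, 0], 0.4], [[0, 0, -0.06], [0, 0, 0], 0.4], [[0, 0, -0.1], [0, 0, 0], 0.4], [[0, 0, -0.06], [0, 0, 0], 0.4]]'

```text
clock: 20.63
eef_pos: [0.6133, 0.0518, 0.154]
tool_rot: [0.95, 0.312, 0.0, 0.0]
ft_force: [1.3, 0.4, 0.8]
grip_width: 0.0343
grasp_force: 0.0
```

```bash
python3 scr.py; python3 look.py
```

```text
t 20.6333 nest tcp [ 0.0457 -0.0878  0.064 ] yaw rel nest y -2.7053 zaxis [ 0.001 -0.    -1.   ] [1.3 0.4 0.8]
wrist 909 [ 0.0454 -0.0869  0.0566]
scene 37 [ 0.0476 -0.0913  0.0548]
side 22 [ 0.0455 -0.085   0.056 ]
t 20.7833 nest tcp [ 0.0464 -0.0881  0.0638] yaw rel nest y -2.7056 zaxis [ 0.003  0.    -1.   ] [ 0.2  0.1 -0.6]
blank 8945 ((0.003670930862426758, -0.0004558973014354706), (0.04906102269887924, 0.06643389910459518), 0.9344155788421631) 0.008743715894840527
clip knob 617 [-0.01297903 -0.00467222  0.03322627] r 0.06717843460516468 clip 1.8399320664988528
```

Request:
apply_moves --steps '[[[-0.032, -0.168, 0], [0, 0, 0], 0.35], [[-0.032, -0.168, 0], [0, 0, 0], 0.35], [[-0.032, -0.168, 0], [0, 0, 0], 0.35], [[0, 0, 0], [0, 0, -0.0385], 0.35], [[0, 0, 0], [0, 0, -0.0385], 0.35], [[0, 0, 0], [0, 0, -0.0385], 0.35], [[0, 0, 0], [0, 0, -0.0385], 0.35], [[0, 0, 0], [0, 0, -0.0385], 0.35]]'

```text
clock: 21.5
eef_pos: [0.5368, 0.1211, 0.1511]
tool_rot: [0.813, 0.583, -0.001, -0.0]
ft_force: [-0.7, -0.0, 0.1]
grip_width: 0.0298
grasp_force: 0.0
```

Request:
apply_moves --steps '[[[0, 0, 0.06], [0, 0, 0], 0.35], [[0, 0, 0.06], [0, 0, 0], 0.35], [[0, 0, 0.06], [0, 0, 0], 0.35], [[0, 0, 0.03], [0, 0, 0], 0.35], [[0, 0, 0], [0, 0, 0], 0.35], [[0, 0, 0], [0, 0, 0], 0.35], [[0, 0, 0], [0, 0, 0], 0.35], [[0, 0, 0], [0, 0, 0], 0.35]]'

```text
clock: 22.17
eef_pos: [0.5385, 0.1212, 0.1114]
tool_rot: [0.815, 0.58, 0.001, 0.0]
ft_force: [-0.2, -0.3, 0.4]
grip_width: 0.03
grasp_force: 0.0
```

```bash
python3 clip.py
```

```text
t 22.1667 nest tcp [-0.014  -0.005   0.0214] yaw rel nest y -2.1015 zaxis [ 0.001  0.    -1.   ] [-0.2 -0.3  0.4]
tcp polar 0.06634146066324402 clip eq 1.8299443859451887 0.03004206966628937 0.0
knob in tool 991 [ 0.00189797 -0.0014641  -0.01193994]
```

Request:
apply_moves --steps '[[[0, 0, 0.065], [0, 0, 0], 0.35], [[0, 0, 0.065], [0, 0, 0], 0.35], [[0, 0, 0], [0, 0, 0], 0.25], [[0, 0, 0], [0, 0, 0], 0.25], [[-0.0013, -0.029, 0], [0, 0, -0.0278], 0.25], [[-0.0013, -0.029, 0], [0, 0, -0.0278], 0.25], [[-0.0013, -0.029, 0], [0, 0, -0.0278], 0.25], [[-0.0013, -0.029, 0], [0, 0, -0.0278], 0.25]]'

```text
clock: 22.88
eef_pos: [0.516, 0.1249, 0.086]
tool_rot: [0.7, 0.714, 0.001, 0.001]
ft_force: [0.1, -0.3, -0.6]
grip_width: 0.0215
grasp_force: 0.3
```

Request:
apply_moves --steps '[[[-0.0013, -0.029, 0], [0, 0, -0.0278], 0.25], [[-0.0013, -0.029, 0], [0, 0, -0.0278], 0.25], [[-0.0013, -0.029, 0], [0, 0, -0.0278], 0.25], [[-0.0013, -0.029, 0], [0, 0, -0.0278], 0.25], [[-0.0013, -0.029, 0], [0, 0, -0.0278], 0.25], [[-0.0013, -0.029, 0], [0, 0, -0.0278], 0.25], [[-0.0013, -0.029, 0], [0, 0, -0.0278], 0.25], [[-0.0013, -0.029, 0], [0, 0, -0.0278], 0.25]]'

```text
clock: 23.55
eef_pos: [0.4736, 0.1087, 0.0862]
tool_rot: [0.413, 0.911, 0.001, 0.001]
ft_force: [-0.0, 0.2, -0.7]
grip_width: 0.0216
grasp_force: 0.3
```

Request:
apply_moves --steps '[[[-0.0013, -0.029, 0], [0, 0, -0.0278], 0.25], [[-0.0013, -0.029, 0], [0, 0, -0.0278], 0.25], [[-0.0013, -0.029, 0], [0, 0, -0.0278], 0.25], [[-0.0013, -0.029, 0], [0, 0, -0.0278], 0.25], [[0, 0, 0], [0, 0, 0], 0.25], [[0, 0.015, 0], [0, 0, 0], 0.35], [[0, 0, -0.1], [0, 0, 0], 0.35], [[0, 0, -0.2], [0, 0, 0], 0.35]]'

```text
clock: 24.22
eef_pos: [0.4563, 0.0927, 0.1416]
tool_rot: [0.251, 0.968, -0.002, -0.004]
ft_force: [0.2, -0.9, -0.3]
grip_width: 0.0298
grasp_force: 0.0
```

```bash
python3 look.py
```

```text
t 24.2167 nest tcp [-0.1002 -0.0168  0.0516] yaw rel nest y -0.7061 zaxis [-0.009 -0.002 -1.   ] [ 0.2 -0.9 -0.3]
blank 1953 ((0.001299070194363594, 0.014378862455487251), (0.04823245108127594, 0.035611074417829514), 0.6746262907981873) 0.008633034232791735
clip knob 723 [-0.09760041 -0.01592215  0.03253075] r 0.06770058836410535 clip 0.4693453816134623
```

Request:
apply_moves --steps '[[[-0.164, 0.063, 0], [0, 0, 0], 0.2], [[-0.164, 0.063, -0.05], [0, 0, 0], 0], [[-0.164, 0.063, 0], [0, 0, -0.0375], 0], [[0, 0, 0], [0, 0, -0.0375], 0], [[0, 0, 0], [0, 0, -0.0375], 0], [[0, 0, 0], [0, 0, -0.0375], 0], [[0, 0, 0], [0, 0, -0.0375], 0], [[0, 0, 0], [0, 0, -0.0375], 0]]'

```text
clock: 24.93
eef_pos: [0.5649, 0.0789, 0.155]
tool_rot: [-0.102, 0.995, 0.0, 0.001]
ft_force: [-0.6, 0.3, -0.5]
grip_width: -0.0003
grasp_force: 0.0
```

```bash
python3 - <<'E'
from nest import *
o=tcp(); Rt=R.from_quat(o['tool_rot']).as_matrix(); k,p,d=grab('wrist'); W=world(k,d); T=(W-o['eef_pos'])@Rt; print(o['grip_width'])
m=(abs(T[...,1])<.03)&(abs(T[...,0])<.022)&(d>0)&(d<.25)&(T[...,2]<.0)&(p.max(2)<150)
print(m.sum(),np.percentile(T[m][:,2],[99,99.9,100])); q=T[m]; q=q[q[:,2]>-.035]; print(np.percentile(q[:,1],[1,99]),np.percentile(q[:,0],[1,99]))
E
python3 look.py
```

```text
t 24.9333 nest tcp [ 0.0035 -0.0517  0.065 ] yaw rel nest y 0.0067 zaxis [ 0.001  0.    -1.   ] [-0.6  0.3 -0.5]
-0.00025256492588793386
36867 [-0.03345185 -0.02798961 -0.02656043]
[-0.01132683  0.0135806 ] [0.00721692 0.01217835]
t 24.9833 nest tcp [ 0.0035 -0.0517  0.0651] yaw rel nest y 0.0105 zaxis [ 0.001  0.    -1.   ] [-0.   0.4 -0.1]
blank 9256 ((0.0028363242745399475, -0.0005880221724510193), (0.04882990941405296, 0.06668141484260559), 0.4697149991989136) 0.008741724281707192
clip knob 929 [-0.09605826 -0.01733451  0.03261719] r 0.0656094695642372 clip 0.46957174005836455
```

Request:
apply_moves --steps '[[[0.015, -0.017, 0.1], [0, 0, 0.002], 0], [[0, 0, 0.1], [0, 0, 0.001], 0], [[0, 0, 0.1], [0, 0, 0], 0], [[0, 0, 0.08], [0, 0, 0], 0], [[0, 0, 0.05], [0, 0, 0], 0], [[0, 0, 0.03], [0, 0, 0], 0], [[0, 0, 0], [0, 0, 0], 0], [[0, 0, 0], [0, 0, 0], 0]]'

```text
clock: 25.7
eef_pos: [0.5622, 0.0746, 0.0632]
tool_rot: [-0.095, 0.995, 0.0, 0.0]
ft_force: [-1.1, 0.2, 0.7]
grip_width: 0.0002
grasp_force: 0.0
```

```bash
python3 look.py
```

```text
t 25.7 nest tcp [ 0.0001 -0.0554 -0.0268] yaw rel nest y -0.0077 zaxis [ 0.001  0.    -1.   ] [-1.1  0.2  0.7]
blank 18070 ((0.0035877935588359833, -6.335973739624023e-05), (0.05087824538350105, 0.0683102086186409), 0.19685690104961395) 0.008741749479083707
clip knob 197 [ 0.00667227 -0.05434642  0.03367977] r 0.055205388627527704 clip 2.723253620661172
```

Request:
apply_moves --steps '[[[0, 0.026, 0], [0, 0, 0], 0], [[0, 0.026, 0], [0, 0, 0], 0], [[0, 0.026, 0], [0, 0, 0], 0], [[0, 0.026, 0], [0, 0, 0], 0], [[0, 0.026, 0], [0, 0, 0], 0], [[0, 0.026, 0], [0, 0, 0], 0], [[0, 0.026, 0], [0, 0, 0], 0], [[0, 0.026, 0], [0, 0, 0], 0]]'

```text
clock: 26.42
eef_pos: [0.5536, 0.1159, 0.0627]
tool_rot: [-0.095, 0.995, -0.0, -0.0]
ft_force: [-0.2, -0.0, 0.2]
grip_width: 0.0003
grasp_force: 0.1
```

```bash
python3 look.py
```

```text
t 26.4167 nest tcp [-0.0002 -0.0132 -0.0273] yaw rel nest y -0.0065 zaxis [-0. -0. -1.] [-0.2 -0.   0.2]
blank 13759 ((0.0004742313176393509, 0.031117452308535576), (0.0595669262111187, 0.04266075789928436), 87.35319519042969) 0.00873216868835911
clip knob 219 [ 0.00628853 -0.01243068  0.03320964] r 0.07351436430599512 clip 2.1223496376769964
```

Request:
apply_moves --steps '[[[0, 0.026, 0], [0, 0, 0], 0], [[0, 0.026, 0], [0, 0, 0], 0], [[0, 0.026, 0], [0, 0, 0], 0], [[0, 0.026, 0], [0, 0, 0], 0], [[0, 0.026, 0], [0, 0, 0], 0], [[0, 0.026, 0], [0, 0, 0], 0], [[0, 0, 0], [0, 0, 0], 0], [[0, 0, 0], [0, 0, 0], 0]]'

```text
clock: 27.13
eef_pos: [0.5478, 0.1463, 0.0627]
tool_rot: [-0.096, 0.995, -0.0, 0.0]
ft_force: [-0.2, -0.9, 0.7]
grip_width: -0.0002
grasp_force: 0.0
```

Request:
apply_moves --steps '[[[0, 0, -0.1], [0, 0, 0], 0], [[0, 0, -0.2], [0, 0, 0], 0], [[0, 0, -0.2], [0, 0, 0], 0], [[0, 0, -0.2], [0, 0, 0], 0], [[0, 0, -0.1], [0, 0, 0], 0], [[0, 0, 0], [0, 0, 0], 0], [[0, 0, 0], [0, 0, 0], 0], [[0, 0, 0], [0, 0, 0], 0]]'

```text
clock: 27.8
eef_pos: [0.5473, 0.1455, 0.2216]
tool_rot: [-0.095, 0.995, -0.0, -0.001]
ft_force: [-0.8, -1.0, -0.9]
grip_width: 0.0003
grasp_force: 0.0
```

```bash
python3 scr.py; python3 look.py
python3 - <<'E'
from nest import *
ims=[]
for c in('side','wrist'):
    k,p,d=grab(c); n=N(world(k,d))
    m=(n[...,1]>.05)&(n[...,1]<.28)&(abs(n[...,0])<.055)&(d>0)&(n[...,2]<.012)&(p[...,0]>p[...,2].astype(int)+30)
    print(c,m.sum(),np.median(n[m],0) if m.any() else '', np.percentile(n[m],[3,97],axis=0) if m.any() else '')
    ims.append(p)
save('end.png',np.hstack([ims[0][200:400,200:400].repeat(2,0).repeat(2,1),cv2.resize(ims[1],(400,300))[:,:] if 0 else cv2.copyMakeBorder(cv2.resize(ims[1],(400,300)),0,100,0,0,cv2.BORDER_CONSTANT)]))
E
```

```text
t 27.8 nest tcp [-0.0006  0.0171  0.1316] yaw rel nest y -0.007 zaxis [-0.002 -0.001 -1.   ] [-0.8 -1.  -0.9]
wrist 475 [ 0.043  -0.0867  0.0564]
scene 39 [ 0.0475 -0.0904  0.0548]
side 23 [ 0.0466 -0.086   0.0565]
t 27.95 nest tcp [-0.0012  0.0172  0.1306] yaw rel nest y -0.0068 zaxis [-0.004 -0.001 -1.   ] [0.  0.6 0.1]
side 2008 [ 0.00508953  0.22960967 -0.0881992 ] [[-0.05054182  0.07261265 -0.09129459]
 [ 0.05202835  0.27730281 -0.0746785 ]]
wrist 10909 [-0.00114257  0.23295106 -0.08854718] [[-0.05219968  0.06355655 -0.09041443]
 [ 0.04861549  0.27721071 -0.07607445]]Traceback (most recent call last):
  File "look.py", line 4, in <module>
    c,l,s,_=cv2.connectedComponentsWithStats(m); i=1+np.argmax(s[1:,4]); a=n[l==i]
                                                     ~~~~~~~~~^^^^^^^^^
    return _wrapfunc(a, 'argmax', axis=axis, out=out, **kwds)
    return bound(*args, **kwds)
ValueError: attempt to get argmax of an empty sequence
```

View pics/end.png

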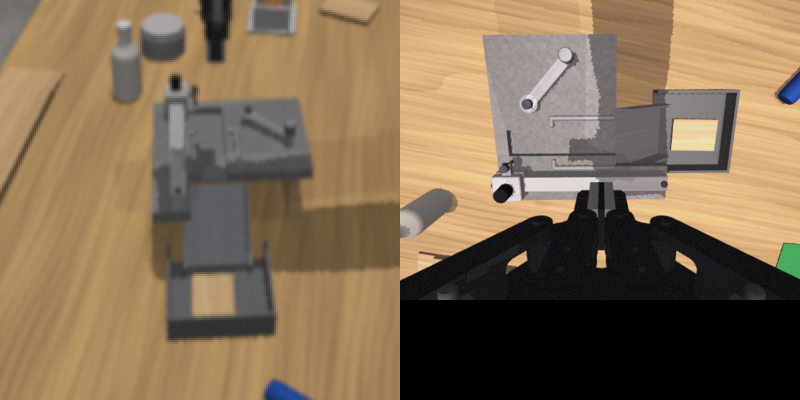

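The picture shows the blank flat in the tray, at (212,295) in the side view and (693,135) in the wrist view. The clip is swung back, the scriber is at the far end and the arm is clear.

```bash
python3 -c "
from workcell import bot
print(bot.job_done())"
```

```text
the job is handed in; nothing more can be done
None
```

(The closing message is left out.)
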